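Take the locked scissor-lift model off the display board

TASK

A printed scissor-lift model is locked onto two studs of the plywood display board by the keyhole slots in its base plate, and three printed pieces stand in its way. First stand all three pieces on the grey side mat; then slide the model towards where they stood until the wide ends of its slots are round the studs, lift it off and lay it flat inside the carrying tray. Last, put each of the three pieces back upright on the board in the very spot where it stood at the start, never tipping one over, and leave the small gear and the bearing on the board undisturbed.

Things in the scene. Friction and masses are not known exactly. Their poses are not given: they have to be found in the camera images.
- board: Fixed plywood display board, 200 (x) x 320 (y) x 12 mm, its -x edge towards the robot. Origin: centre of underside, on the table. Two steel studs at x = 17, y = +-55: shank 8 mm, head 20 mm wide, 10 to 14 mm above the board's top. The pieces start upright in a row near x = -50, y = -90, 0, 90, in any order; the model at x = 35, y = 0.
- lift: Black lift model fixed on a brown plate 90 (x) x 180 (y) x 6 mm, ~350 g. Origin: centre of plate underside. Grip its top block, 70 (x) x 46 (y), 50-76 mm above origin. Keyhole slots at y = +-55, along x: 13 wide from x = -25 to 0, then a 34 mm square end centred at x = 17. Starts with studs at its x = -18, axes as the board's; slid 35 mm to the board's -x (towards the robot; easy) it lifts off.
- spring: Dark grey printed flat-plate spring tower, square from above, 46 x 46 mm, 64 mm tall: a stack of square plates with gaps between. Origin: centre of its underside, z up. Sides along its x and y. About 90 g.
- drum: Dark grey printed round ribbed drum, 46 mm diameter, 54 mm tall, with an 18 mm hub 8 mm higher on its top. Origin: centre of its underside, z up. About 90 g.
- gearbox: Dark grey printed oblong gearbox block, 46 (x) x 28 (y) mm, 54 mm tall, with a thin steel shaft stub 9 mm higher on its top. Origin: centre of its underside, z up. At the start its long side points roughly towards the model. About 90 g.
- mat: Fixed thin grey felt side mat on the table to the left or right of the board (it varies), 270 (x) x 135 (y) x 3 mm. Origin: centre of its underside.
- tray: Fixed brown wooden carrying tray on the other side of the board, open on top, outside 225 (x) x 135 (y) x 20 mm, walls and floor 5 mm, inside 215 x 125 mm. The model's plate fits in with its 180 mm side along the tray's x, either way round. Origin: centre of its underside.
- gear: Small dark grey gear with a brass bush, 34 mm diameter, 18 mm tall, lying on the board near its +y edge beside the model. Origin: centre of its underside. Leave it alone.
- bearing: Small steel ring-shaped bearing, 30 mm diameter, 10 mm tall, lying on the board near its -y edge beside the model. Origin: centre of its underside. Leave it alone.
There are look-alikes about, which are no part of the job. Leave any purple or white look-alike of the lift alone.

How it is judged (in metres and radians):
On the way, in this order (a step that is already met when the one before it is completed fails the run):
1. all three pieces stand on the side mat while the model is still locked in its place (x of spring in the frame of mat between -0.135 and 0.135 m and y of spring in the frame of mat between -0.0675 and 0.0675 m and z of each of spring, drum, gearbox in the frame of mat below 0.008 m and angle between each of spring, drum, gearbox's own z axis and vertical below 0.15 rad and x of drum in the frame of mat between -0.135 and 0.135 m and y of drum in the frame of mat between -0.0675 and 0.0675 m and x of gearbox in the frame of mat between -0.135 and 0.135 m and y of gearbox in the frame of mat between -0.0675 and 0.0675 m and linear speed of each of spring, drum, gearbox below 0.03 m/s and distance of lift from where it was at the start of the episode below 0.015 m), for 0.2 s.
2. the model is off the studs, the three pieces still on the mat (x of spring in the frame of mat between -0.135 and 0.135 m and y of spring in the frame of mat between -0.0675 and 0.0675 m and z of each of spring, drum, gearbox in the frame of mat below 0.008 m and angle between each of spring, drum, gearbox's own z axis and vertical below 0.15 rad and x of drum in the frame of mat between -0.135 and 0.135 m and y of drum in the frame of mat between -0.0675 and 0.0675 m and x of gearbox in the frame of mat between -0.135 and 0.135 m and y of gearbox in the frame of mat between -0.0675 and 0.0675 m and z of lift in the frame of board above 0.035 m), for 0.05 s.
3. the model lies flat in the carrying tray, the three pieces still on the mat (x of spring in the frame of mat between -0.135 and 0.135 m and y of spring in the frame of mat between -0.0675 and 0.0675 m and z of each of spring, drum, gearbox in the frame of mat below 0.008 m and angle between each of spring, drum, gearbox's own z axis and vertical below 0.15 rad and x of drum in the frame of mat between -0.135 and 0.135 m and y of drum in the frame of mat between -0.0675 and 0.0675 m and x of gearbox in the frame of mat between -0.135 and 0.135 m and y of gearbox in the frame of mat between -0.0675 and 0.0675 m and x of lift in the frame of tray between -0.025 and 0.025 m and y of lift in the frame of tray between -0.025 and 0.025 m and z of lift in the frame of tray below 0.01 m and angle between lift's own z axis and vertical below 0.06 rad and linear speed of lift below 0.03 m/s), for 0.2 s.
At the end, for the whole second after the job is handed in: The model lies flat and at rest inside the tray (centre within 25 mm of the tray's centre along each tray axis, tilt under 0.06 rad), and each of the three pieces stands upright (tilt under 0.1 rad), at rest and released, within 15 mm of where it stood at the start (x of lift in the frame of tray between -0.025 and 0.025 m and y of lift in the frame of tray between -0.025 and 0.025 m and z of lift in the frame of tray below 0.01 m and angle between lift's own z axis and vertical below 0.06 rad and linear speed of each of lift, spring, drum, gearbox below 0.03 m/s and distance of each of spring, drum, gearbox from where it was at the start of the episode below 0.015 m and angle between each of spring, drum, gearbox's own z axis and vertical below 0.1 rad); the robot touches nothing.
It fails at once if the gear on the board is moved by more than 15 mm (distance of gear from where it was at the start of the episode above 0.015 m).
It fails at once if the bearing on the board is moved by more than 15 mm (distance of bearing from where it was at the start of the episode above 0.015 m).
It fails at once if the spring is tipped over (angle between spring's own z axis and vertical above 0.7 rad).
It fails at once if the drum is tipped over (angle between drum's own z axis and vertical above 0.7 rad).
It fails at once if the gearbox is tipped over (angle between gearbox's own z axis and vertical above 0.7 rad).
It also fails if it takes over 149 s, if anything falls off the work surface, if the arm or the gripper's body presses on something with over 40 N, if the wrist force passes 120 N, or if a joint passes its speed limit or range.

ROBOT

A 6-joint arm with a two-finger parallel gripper is mounted at the origin on the work surface. World frame = base frame: x ahead of the robot, y to its left, z up, the work surface at z = 0. Lengths are in m, angles in degrees, forces in N, time in s.
With the tool pointing down it reaches from about 0.25 to 0.8 m from the base axis. Payload 3.9 kg.
Tool frame: the origin (TCP) lies midway between the tips of the shut fingers; the grasp point (between the pads) lies ctrl.hold_point_z behind it (ctrl.hold_point_z is the distance from the TCP to the grasp point, in m); z points along the fingers, y is the line along which they close (so a half turn about z gives the same grasp; the last joint's range is limited). The gripper opens to 85 mm and grips with 20 to 120 N. Pads are 22 mm wide; open, the fingers measure 114 mm over their backs; the gripper's body (76 mm by 85 mm) begins 54 mm behind the grasp point. The pads swing forward as they close: fully open they stand 13 mm farther back than shut.
Start: joints at [73.224, 14.897, -7.913, 67.191, 0, 90], TCP at [0.152, 0.503, 0.231] pointing down, gripper open.
Joint ranges: [-159.42, 159.42], [-47.68, 98.78], [-73.54, 78.23], [-108.79, 121.32], [-90, 84.71], [-180, 180]. Speed limits (degrees/s): [147.25, 147.25, 180, 180, 180, 180].

INTERFACE

Orientations are given as a 3x3 rotation matrix whose columns are the frame's x, y, z axes.
In Python, from bench import monitor, eyes, ctrl, nets gives the robot as it stands.
- The arm moves only by the tool send_rows, never from a script. Its argument "moves" is a list that holds one entry, the list of rows, each a list of 4 numbers: the shift along the tool's x, y, z in cm, then the turn about the tool's z in degrees. In form: [[[tx, ty, tz, turn], ...]]. A call has exactly 10 rows; each row is the pose to reach, as a shift and turn from the pose commanded when the call began, along the tool's axes at that moment; what a row does not reach only later rows make up. A row lasts 1/12 s, in which the tool goes at most 41.7 mm and 7.16 degrees, less where a joint would pass 70% of its speed; a pose out of reach is approached as far as the arm can. A call with a gripper value outside its range is refused whole. "jaw" is the finger opening in cm, from 0 to 8.54, set as the call begins (left out, the last holds). The fingers move at their own pace and stop on an object; "force" is the grip in N (left out, the last holds). Time passes only in rows, so rows that repeat a pose let the fingers close, or fill a call up. It gives the time, the measured TCP pose, the force, the opening and the grip force at its end, in the units of the state.
- monitor.get_state(): the state, without advancing time (a new reading comes with each control period).
- eyes.grab_frame(name): name is "scene" or "top"; returns the picture (400x640x3 uint8, red, green, blue); there is no depth.
- eyes.camera_info(name): a dict with "camera_matrix" (3x3 intrinsics, pixels), "dist" ([k1, k2, p1, p2, k3] as OpenCV has them; the pictures are not rectified), "pose" (4x4, takes a point from camera to world coordinates). Camera axes: x right, y down, z forward; pixel columns grow to the right and rows downward; lengths in m; the calibration is good to about 2 mm. A picture is of the moment at which its call begins. camera_info takes no time and is no camera call.
- ctrl.job_done(): hands the job in; it is judged then, once.
Trained networks look in the newest picture that a camera, given by its name, has taken for a name from the list of things; names that differ only in an ending like _2 or _b are one class to them, and where a whole thing is asked for, a point or a joint stands for the part that bears it (a point fixed in the world has none). Each returns a list of dicts, best first, with "confidence" (0 to 1); they miss things now and then, are a little off and sometimes report something else, mostly with a low value. They report only what shows in the picture. A call takes as long as a camera call. They do not tell look-alikes from the thing itself.
- nets.regions_of(thing, camera): "pixels" (400x640 bool, what is visible of it).
- nets.pinpoint(thing, camera): "position" ([x, y, z] in m, in world coordinates, good to about 4 mm: a listed point, or the origin of a listed thing).
The state is a dict: "t": time; "joint_pos": joint angles; "joint_vel": joint speeds; "tau": joint torques, N m; "ee_pos": TCP position; "ee_rot": TCP orientation; "contact_force": force on the tool from outside, world axes, zero at the start; "torque": the same for the moment, N m; "width": finger opening in m; "grip_force": force on a finger pad.
Only numpy, scipy, OpenCV 4.12 (cv2) and the standard library are available. Lean on these libraries where they do the work, as an engineer would, in place of code of your own. Each camera call takes 0.05 s, during which the arm holds its last target. There are 200 camera calls.

## Working session

There is one attempt and no reset: what is moved stays moved. The work goes in short steps, Python scripts to look and compute and a tool call to move; the robot and the scene stay as the last step left them, time stands still between calls to the robot, and variables do not carry over. Pictures are saved under pics/ and viewed, at most 14 in all, crops included, and the job is handed in when it is done.

Besides the shell and the picture viewer there is one more tool, called after "Request:" by a JSON object that holds its "method" and its "body", one argument or row to a line. send_rows: Moves the arm, as the interface text tells. Its arguments: {"type":"object","properties":{"moves":{"type":"array","items":{"type":"array","items":{"type":"array","items":{"type":"number"}}}},"jaw":{"type":"number"},"force":{"type":"number"}},"required":["moves"]}

```bash
mkdir -p pics
cat > h.py <<'E'
import numpy as np, cv2
from bench import monitor, eyes, ctrl, nets
def save(cam,fn):
    im=eyes.grab_frame(cam); cv2.imwrite(fn,im[:,:,::-1]); return im
def proj(cam,P):
    c=eyes.camera_info(cam); T=np.linalg.inv(np.array(c["pose"])); P=np.atleast_2d(P).astype(float)
    r,_=cv2.Rodrigues(T[:3,:3]); return cv2.projectPoints(P,r,T[:3,3],np.array(c["camera_matrix"]),np.array(c["dist"]))[0][:,0]
def unproj(cam,uv,z):
    c=eyes.camera_info(cam); T=np.array(c["pose"])
    p=cv2.undistortPoints(np.array(uv,float).reshape(-1,1,2),np.array(c["camera_matrix"]),np.array(c["dist"]))[:,0]
    d=np.c_[p,np.ones(len(p))]@T[:3,:3].T; o=T[:3,3]; return o+d*((z-o[2])/d[:,2:3])
E
python3 - <<'E'
from h import *
for c in("scene","top"):
    save(c,f"pics/{c}0.png"); print(c,np.round(eyes.camera_info(c)["pose"],3).tolist())
    for n in "board lift spring drum gearbox mat tray gear bearing".split():
        print(n,[(np.round(d["position"],3).tolist(),round(d["confidence"],2),proj(c,d["position"])[0].round().tolist()) for d in nets.pinpoint(n,c)[:4]])
s=monitor.get_state();print(s["t"],s["ee_pos"],np.round(s["ee_rot"],3).tolist(),ctrl.hold_point_z)
E
```

```text
scene [[0.392, 0.794, -0.465, 0.914], [0.92, -0.344, 0.188, -0.191], [-0.01, -0.501, -0.865, 0.933], [0.0, 0.0, 0.0, 1.0]]
board [([0.594, -0.026, 0.004], 0.96, [334.0, 266.0]), ([0.54, -0.028, 0.01], 0.63, [324.0, 246.0])]
lift [([0.2, -0.318, 0.005], 0.94, [168.0, 176.0]), ([0.213, 0.29, -0.003], 0.82, [381.0, 110.0]), ([0.627, -0.018, 0.013], 0.74, [343.0, 276.0])]
spring [([0.505, 0.302, -0.002], 0.72, [438.0, 188.0]), ([0.539, -0.034, 0.013], 0.64, [321.0, 246.0])]
drum [([0.533, 0.053, 0.014], 0.96, [354.0, 230.0])]
gearbox [([0.626, -0.02, 0.012], 0.69, [342.0, 277.0]), ([0.555, -0.115, 0.014], 0.55, [291.0, 264.0])]
mat [([0.63, -0.015, 0.013], 0.68, [345.0, 277.0]), ([0.508, 0.303, -0.003], 0.59, [439.0, 189.0])]
tray [([0.5, -0.299, 0.001], 0.86, [207.0, 276.0])]
gear [([0.608, 0.117, 0.008], 0.47, [393.0, 248.0])]
bearing []
top [[0.006, -0.985, 0.175, 0.266], [-1.0, -0.006, -0.0, -0.018], [0.001, -0.175, -0.985, 1.048], [0.0, 0.0, 0.0, 1.0]]
board [([0.591, -0.023, -0.002], 0.7, [328.0, 155.0])]
lift [([0.216, 0.293, -0.002], 0.93, [209.0, 290.0]), ([0.625, -0.017, 0.012], 0.84, [326.0, 142.0]), ([0.199, -0.322, -0.0], 0.61, [440.0, 298.0])]
spring [([0.542, -0.03, 0.008], 0.74, [331.0, 171.0]), ([0.593, -0.028, 0.0], 0.17, [330.0, 154.0])]
drum [([0.528, 0.055, 0.016], 0.85, [300.0, 175.0]), ([0.608, 0.11, 0.014], 0.6, [281.0, 148.0]), ([0.543, -0.033, 0.011], 0.51, [332.0, 171.0])]
gearbox [([0.556, -0.116, 0.017], 0.56, [362.0, 166.0]), ([0.606, 0.11, 0.011], 0.53, [281.0, 149.0])]
mat [([0.512, 0.304, 0.002], 0.6, [211.0, 182.0])]
tray [([0.5, -0.299, 0.0], 0.71, [427.0, 187.0])]
gear [([0.609, 0.112, 0.016], 0.69, [280.0, 147.0])]
bearing [([0.528, 0.055, 0.015], 0.71, [300.0, 175.0]), ([0.68, -0.15, 0.011], 0.56, [373.0, 124.0])]
1.0 [0.1515301  0.5026503  0.23130885] [[-0.957, 0.289, -0.0], [0.289, 0.957, 0.0], [0.0, 0.0, -1.0]] 0.0187
```

View pics/top0.png

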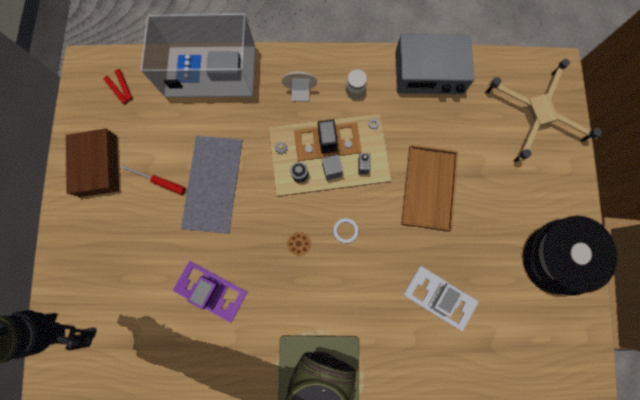

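View pics/scene0.png

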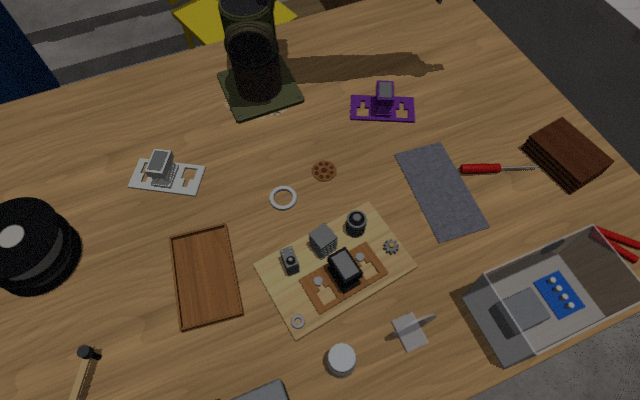

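Top: the lift with the brown plate is at about (327,140). The purple one at (210,291) and the white one at (441,297) are look-alikes. Only the one on the board has a brown plate. The pieces are the drum (300,172), the spring (333,167) and the gearbox (365,163). The mat is at +y (213,184) and the tray at -y (430,188). Next I'll enlarge a crop and fit the yaws.

Run:
```python
from h import *
im={c:eyes.grab_frame(c) for c in("top","scene")}
a=cv2.resize(im["top"][105:205,258:402],None,fx=5.5,fy=5.5,interpolation=cv2.INTER_CUBIC)
cv2.imwrite("pics/ctop.png",a[:,:,::-1])
b=cv2.resize(im["scene"][195:340,245:425],None,fx=4.1,fy=4.1,interpolation=cv2.INTER_CUBIC)
cv2.imwrite("pics/cscene.png",b[:,:,::-1])
for c in("top","scene"):
  for n,z in(("board",.012),("mat",.003),("tray",.02),("spring",.064),("gearbox",.054),("lift",.018)):
    for r in nets.regions_of(n,c)[:3]:
        m=r["pixels"].astype(np.uint8); cs,_=cv2.findContours(m,0,2)
        if not cs: continue
        k=max(cs,key=cv2.contourArea)
        w=unproj(c,k[:,0],z)[:,:2]*1000
        R=cv2.minAreaRect(w.astype(np.float32)); print(c,n,round(r["confidence"],2),np.round(R[0]),np.round(R[1]),round(R[2],1))
```

```text
top board 0.92 [592. -25.] [206. 324.] 7.8
top mat 0.86 [509. 303.] [135. 272.] 84.8
top tray 0.89 [ 497. -301.] [140. 228.] 82.4
top gearbox 0.76 [ 552. -117.] [29. 59.] 89.1
top lift 0.92 [212. 289.] [182.  96.] 63.4
top lift 0.9 [634. -18.] [108. 180.] 7.3
top lift 0.81 [ 200. -319.] [183.  92.] 58.6
scene board 0.69 [596. -24.] [203. 321.] 7.9
scene mat 0.55 [508. 303.] [137. 274.] 84.6
scene tray 0.78 [ 502. -302.] [139. 232.] 82.7
scene spring 0.7 [550. -35.] [67. 66.] 16.4
scene spring 0.29 [536. 269.] [127. 253.] 84.9
scene gearbox 0.83 [ 562. -117.] [33. 66.] 88.4
scene lift 0.83 [622. -19.] [106. 181.] 7.1
scene lift 0.74 [200. 298.] [180. 153.] 64.8
scene lift 0.64 [ 195. -311.] [181. 126.] 57.9
```

View pics/ctop.png

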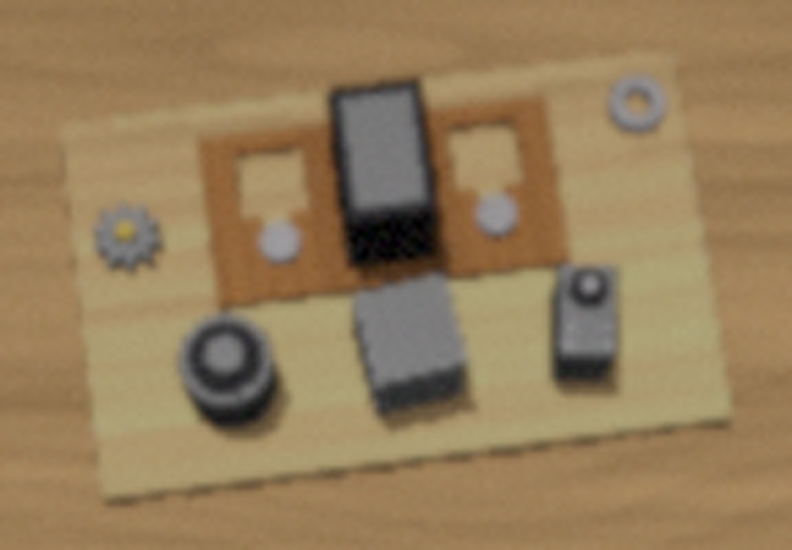

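View pics/cscene.png

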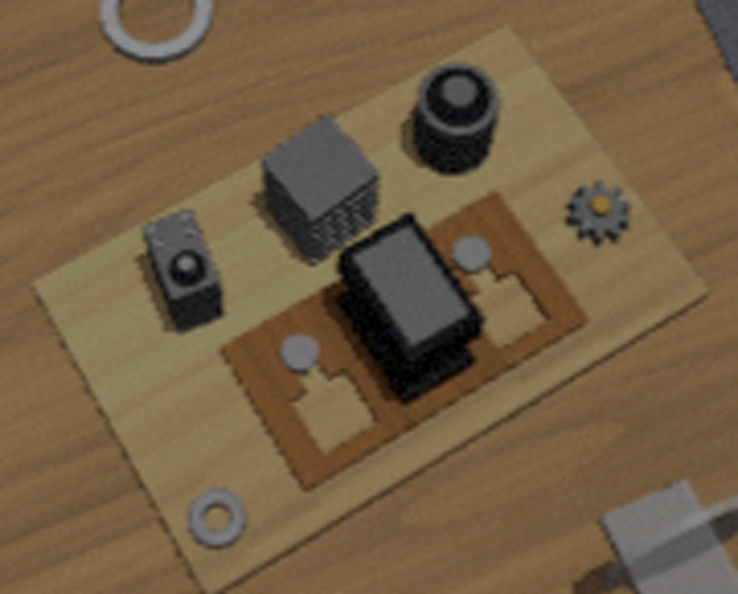

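The crops show the brown-plated lift on the board with its wide slot ends pointing away from the robot. The spring, drum and gearbox tops are clearly visible, so I'll compute the poses from the picked corners.

Run:
```python
from h import *
T=lambda p:np.array(p)/5.5+[258,105]-.4
S=lambda p:np.array(p)/4.1+[245,195]-.4
for n,c,p,z in[("spring","top",T([(356,295),(440,275),(466,358),(375,382)]),.076),("spring","scene",S([(322,117),(378,175),(317,218),(264,160)]),.076),
("gearbox","top",T([(563,268),(617,268),(614,343),(557,343)]),.066),("gearbox","scene",S([(145,226),(190,210),(218,278),(175,295)]),.066),
("drumhub","top",T([(226,355)]),.074),("drumhub","scene",S([(460,93)]),.074),
("lift","top",T([(333,92),(417,80),(434,205),(350,212)]),.088),("lift","scene",S([(340,262),(408,215),(480,312),(412,350)]),.088),
("studs","top",T([(280,241),(496,214)]),.024),("studs","scene",S([(471,254),(300,353)]),.024)]:
    w=unproj(c,p,z)[:,:2]*1000; R=cv2.minAreaRect(w.astype(np.float32))
    print(n,c,w.mean(0).round(1),np.round(R[1]),round(R[2],1), w.round().tolist() if len(w)==2 else "")
```

```text
spring top [543.3 -32.7] [43. 45.] 15.6 
spring scene [543.6 -32.3] [46. 41.] 16.8 
gearbox top [ 557.6 -118.5] [27. 39.] 86.9 
gearbox scene [ 555.6 -116.8] [25. 43.] 89.2 
drumhub top [529.8  54. ] [0. 0.] 0.0 
drumhub scene [532.1  56. ] [0. 0.] 0.0 
lift top [628.8 -20. ] [63. 41.] 7.4 
lift scene [626.8 -18.7] [63. 44.] 13.0 
studs top [610.2 -22.7] [110.   0.] 97.8 [[603.0, 32.0], [618.0, -77.0]]
studs scene [610.  -21.7] [110.   0.] 97.9 [[602.0, 33.0], [617.0, -76.0]]
```

```bash
cat >> h.py <<'E'
def go(*targets):
    "targets (x,y,z mm TCP, yaw deg of tool y): shift of each, in cm/deg, from the present pose"
    s=monitor.get_state(); R=np.array(s["ee_rot"]); p=np.array(s["ee_pos"]); y0=np.degrees(np.arctan2(R[1,1],R[0,1]))
    print(f"t={s['t']:.1f} p={np.round(p*1000,1)} yaw={y0:.1f} w={s['width']*1000:.1f} j={np.round(s['joint_pos'])}")
    for x,y,z,a in targets:
        d=R.T@(np.array([x,y,z])/1000-p)*100; print(np.round(d,2).tolist(),round((y0-a+180)%360-180,1))
E
python3 -c "
from h import *
go((531,55,160,97.8),(531,55,28,97.8))"
```

```text
t=1.7 p=[151.5 502.7 231.3] yaw=73.2 w=85.6 j=[73. 15. -8. 67.  0. 90.]
[-49.25, -31.91, 7.13] -24.6
[-49.25, -31.91, 20.33] -24.6
```

Request:
{"method": "send_rows", "body": {
  "moves": [
    [[-49.25,-31.9,7.1,-24.6],[-49.25,-31.9,7.1,-24.6],[-49.25,-31.9,7.1,-24.6],[-49.25,-31.9,7.1,-24.6],[-49.25,-31.9,7.1,-24.6],[-49.25,-31.9,7.1,-24.6],[-49.25,-31.9,7.1,-24.6],[-49.25,-31.9,7.1,-24.6],[-49.25,-31.9,7.1,-24.6],[-49.25,-31.9,7.1,-24.6]]
  ],
  "jaw": 7.0,
  "force": 30
}}

```text
t: 2.53
ee_pos: [0.4139, 0.193, 0.1825]
ee_rot: [[-0.991, -0.136, 0.001], [-0.136, 0.991, 0.001], [-0.001, 0.0, -1.0]]
contact_force: [-0.0, 0.0, 0.9]
width: 0.0699
grip_force: 0.0
```

```bash
python3 -c "
from h import *
go((531,55,160,97.8),(531,55,28,97.8))"
```

```text
t=2.5 p=[413.9 193.  182.5] yaw=97.8 w=69.9 j=[ 25.  10. -22.  58.   0.  17.]
[-9.72, -15.27, 2.25] 0.0
[-9.71, -15.27, 15.45] 0.0
```

Request:
{"method": "send_rows", "body": {
  "moves": [
    [[-4.85,-7.6,1.1,0],[-9.7,-15.3,2.2,0],[-9.7,-15.3,2.2,0],[-9.7,-15.3,2.2,0],[-9.7,-15.3,2.2,0],[-9.7,-15.3,2.2,0],[-9.7,-15.3,2.2,0],[-9.7,-15.3,2.2,0],[-9.7,-15.3,2.2,0],[-9.7,-15.3,2.2,0]]
  ]
}}

```text
t: 3.37
ee_pos: [0.5289, 0.0575, 0.1608]
ee_rot: [[-0.99, -0.138, -0.0], [-0.138, 0.99, 0.0], [0.0, 0.0, -1.0]]
contact_force: [0.0, -0.2, 0.2]
width: 0.07
grip_force: 0.0
```

```bash
python3 -c "
from h import *
go((531,55,160,97.8),(531,55,28,97.8))"
```

```text
t=3.4 p=[528.9  57.5 160.8] yaw=97.9 w=70.0 j=[  6.  18. -15.  58.   0.  -2.]
[-0.17, -0.28, 0.08] 0.1
[-0.17, -0.28, 13.28] 0.1
```

Request:
{"method": "send_rows", "body": {
  "moves": [
    [[-0.2,-0.3,2,0],[-0.2,-0.3,5,0],[-0.2,-0.3,8,0],[-0.2,-0.3,10.5,0],[-0.2,-0.3,12,0],[-0.2,-0.3,13,0],[-0.2,-0.3,13.3,0],[-0.2,-0.3,13.3,0],[-0.2,-0.3,13.3,0],[-0.2,-0.3,13.3,0]]
  ]
}}

```text
t: 4.2
ee_pos: [0.5334, 0.0539, 0.0288]
ee_rot: [[-0.991, -0.136, 0.003], [-0.136, 0.991, 0.0], [-0.003, -0.0, -1.0]]
contact_force: [-0.3, 0.1, -0.5]
width: 0.0699
grip_force: 0.0
```

Request:
{"method": "send_rows", "body": {
  "moves": [
    [[0,0,0,0],[0,0,0,0],[0,0,0,0],[0,0,0,0],[0,0,0,0],[0,0,0,0],[0,0,0,0],[0,0,0,0],[0,0,0,0],[0,0,0,0]]
  ],
  "jaw": 3.0,
  "force": 30
}}

```text
t: 5.03
ee_pos: [0.533, 0.0538, 0.0285]
ee_rot: [[-0.991, -0.136, 0.002], [-0.136, 0.991, 0.001], [-0.002, 0.0, -1.0]]
contact_force: [-0.8, 0.8, 5.6]
width: 0.0455
grip_force: 30.7
```

```bash
python3 -c "
from h import *
go((531,55,160,97.8),(420,311,160,97.8),(420,311,20,97.8))"
```

```text
t=5.0 p=[533.   53.8  28.5] yaw=97.8 w=45.5 j=[  6.  25. -25.  39.   0.  -2.]
[0.16, 0.15, -13.15] 0.0
[7.67, 27.02, -13.15] 0.0
[7.7, 27.02, 0.85] 0.0
```

Request:
{"method": "send_rows", "body": {
  "moves": [
    [[0,0,-1.5,0],[0,0,-4.5,0],[0,0,-8,0],[0,0,-11.2,0],[0,0.5,-13.2,0],[0.6,3,-13.2,0],[1.5,6.5,-13.2,0],[2.6,10,-13.2,0],[3.6,13.5,-13.2,0],[4.6,17,-13.2,0]]
  ]
}}

```text
t: 5.87
ee_pos: [0.4624, 0.2167, 0.1594]
ee_rot: [[-0.991, -0.135, -0.0], [-0.135, 0.991, -0.0], [0.0, -0.0, -1.0]]
contact_force: [1.0, 0.8, -1.5]
width: 0.0451
grip_force: 31.0
```

```bash
python3 -c "
from h import *
go((420,311,160,97.8),(420,311,20,97.8))"
```

```text
t=5.9 p=[462.4 216.7 159.4] yaw=97.8 w=45.1 j=[ 25.  16. -18.  56.  -0.  17.]
[2.93, 9.91, -0.06] -0.0
[2.93, 9.92, 13.94] -0.0
```

Request:
{"method": "send_rows", "body": {
  "moves": [
    [[0.9,3.2,0,0],[1.9,6.5,0.5,0],[2.6,9,2.5,0],[2.9,9.9,5.5,0],[2.9,9.9,8.5,0],[2.9,9.9,11,0],[2.9,9.9,12.8,0],[2.9,9.9,13.6,0],[2.9,9.9,13.8,0],[2.9,9.9,13.9,0]]
  ]
}}

```text
t: 6.7
ee_pos: [0.4213, 0.3098, 0.0205]
ee_rot: [[-0.991, -0.136, -0.0], [-0.136, 0.991, -0.0], [0.0, -0.0, -1.0]]
contact_force: [-0.4, 0.3, -0.3]
width: 0.0456
grip_force: 31.1
```

```bash
python3 -c "
from h import *
go((420,311,20,97.8))"
```

```text
t=6.7 p=[421.3 309.8  20.5] yaw=97.8 w=45.6 j=[ 36.  25. -28.  37.  -0.  29.]
[0.12, 0.14, 0.05] 0.0
```

Request:
{"method": "send_rows", "body": {
  "moves": [
    [[0,0,0.1,0],[0,0,0.1,0],[0,0,0.1,0],[0,0,0.1,0],[0,0,0.1,0],[0,0,0.1,0],[0,0,0.1,0],[0,0,0.1,0],[0,0,0.1,0],[0,0,0.1,0]]
  ],
  "jaw": 7.0
}}

```text
t: 7.53
ee_pos: [0.4212, 0.3099, 0.0194]
ee_rot: [[-0.991, -0.136, -0.0], [-0.136, 0.991, -0.0], [0.0, -0.0, -1.0]]
contact_force: [-0.2, 0.3, 0.4]
width: 0.0696
grip_force: 0.0
```

```bash
python3 -c "
from h import *
go((421,310,160,106),(543.5,-32.5,160,106),(543.5,-32.5,28,106))"
```

```text
t=7.5 p=[421.2 309.9  19.4] yaw=97.8 w=69.6 j=[ 36.  25. -28.  37.   0.  29.]
[0.02, 0.01, -14.06] -8.2
[-7.46, -35.59, -14.06] -8.2
[-7.46, -35.59, -0.86] -8.2
```

Drum mat pose: TCP (421.2, 309.9, 19.4). Next is the spring.

Request:
{"method": "send_rows", "body": {
  "moves": [
    [[0,0,-1.5,0],[0,0,-5,0],[0,0,-9,0],[-0.2,-1,-12.5,0],[-1,-4.5,-14,-3],[-1.8,-8.5,-14,-8.2],[-2.7,-12.5,-14,-8.2],[-3.5,-16.5,-14,-8.2],[-4.3,-20.5,-14,-8.2],[-5.1,-24.5,-14,-8.2]]
  ]
}}

```text
t: 8.37
ee_pos: [0.5053, 0.0723, 0.1596]
ee_rot: [[-0.961, -0.276, 0.0], [-0.276, 0.961, 0.0], [-0.0, -0.0, -1.0]]
contact_force: [0.6, -0.2, 0.6]
width: 0.0702
grip_force: 0.0
```

```bash
python3 -c "
from h import *
go((543.5,-32.5,160,106),(543.5,-32.5,28,106))"
```

```text
t=8.4 p=[505.3  72.3 159.6] yaw=106.0 w=70.2 j=[  8.  16. -18.  56.   0.  -8.]
[-0.77, -11.13, -0.04] 0.0
[-0.77, -11.13, 13.16] 0.0
```

Request:
{"method": "send_rows", "body": {
  "moves": [
    [[-0.3,-4,0,0],[-0.6,-7.8,0,0],[-0.75,-10.5,0,0],[-0.8,-11.1,1.5,0],[-0.8,-11.1,4.5,0],[-0.8,-11.1,8,0],[-0.8,-11.1,11,0],[-0.8,-11.1,12.7,0],[-0.8,-11.1,13.2,0],[-0.8,-11.1,13.2,0]]
  ]
}}

```text
t: 9.2
ee_pos: [0.5419, -0.0303, 0.026]
ee_rot: [[-0.961, -0.276, -0.004], [-0.276, 0.961, 0.0], [0.004, 0.001, -1.0]]
contact_force: [-0.5, 0.1, 0.9]
width: 0.0699
grip_force: 0.0
```

Request:
{"method": "send_rows", "body": {
  "moves": [
    [[0,0,0,0],[0,0,0,0],[0,0,0,0],[0,0,0,0],[0,0,0,0],[0,0,0,0],[0,0,0,0],[0,0,0,0],[0,0,0,0],[0,0,0,0]]
  ],
  "jaw": 3.0,
  "force": 30
}}

```text
t: 10.03
ee_pos: [0.5452, -0.0304, 0.0292]
ee_rot: [[-0.961, -0.276, 0.004], [-0.276, 0.961, -0.0], [-0.004, -0.001, -1.0]]
contact_force: [-0.2, -0.0, 7.1]
width: 0.0455
grip_force: 31.8
```

```bash
python3 -c "
from h import *
go((543.5,-32.5,160,106),(508,303,160,106),(508,303,20,106))"
```

```text
t=10.0 p=[545.2 -30.4  29.2] yaw=106.0 w=45.5 j=[ -3.  26. -24.  40.   0. -19.]
[0.17, -0.17, -13.08] 0.0
[-5.68, 33.05, -13.1] 0.0
[-5.63, 33.07, 0.9] 0.0
```

Request:
{"method": "send_rows", "body": {
  "moves": [
    [[0,0,-1.5,0],[0,0,-4.5,0],[0,0,-8,0],[0,0,-11.2,0],[-0.1,0.5,-13.1,0],[-0.5,3,-13.1,0],[-1.1,6.5,-13.1,0],[-1.7,10,-13.1,0],[-2.4,14,-13.1,0],[-3.1,18,-13.1,0]]
  ]
}}

```text
t: 10.87
ee_pos: [0.523, 0.1525, 0.1588]
ee_rot: [[-0.961, -0.275, 0.0], [-0.275, 0.961, 0.0], [-0.0, 0.0, -1.0]]
contact_force: [0.8, 0.6, -1.1]
width: 0.0457
grip_force: 31.2
```

```bash
python3 -c "
from h import *
go((508,303,160,106),(508,303,20,106))"
```

```text
t=10.9 p=[523.  152.5 158.8] yaw=106.0 w=45.7 j=[ 16.  19. -13.  58.   0.   0.]
[-2.7, 14.88, -0.12] -0.0
[-2.7, 14.88, 13.88] -0.0
```

Request:
{"method": "send_rows", "body": {
  "moves": [
    [[-0.7,4,0,0],[-1.4,8,0,0],[-2.1,11.8,0.2,0],[-2.6,14.2,1.5,0],[-2.7,14.8,4.5,0],[-2.7,14.8,8,0],[-2.7,14.8,11,0],[-2.7,14.8,12.8,0],[-2.7,14.8,13.5,0],[-2.7,14.8,13.7,0]]
  ]
}}

```text
t: 11.7
ee_pos: [0.5071, 0.3002, 0.0205]
ee_rot: [[-0.961, -0.276, -0.003], [-0.276, 0.961, -0.002], [0.003, -0.001, -1.0]]
contact_force: [0.3, -0.1, -0.7]
width: 0.0456
grip_force: 31.1
```

```bash
python3 -c "
from h import *
go((508,303,20,106))"
```

```text
t=11.7 p=[507.1 300.2  20.5] yaw=106.0 w=45.6 j=[ 31.  30. -17.  42.   0.  15.]
[-0.16, 0.25, 0.05] 0.0
```

Request:
{"method": "send_rows", "body": {
  "moves": [
    [[0,0,0.1,0],[0,0,0.1,0],[0,0,0.1,0],[0,0,0.1,0],[0,0,0.1,0],[0,0,0.1,0],[0,0,0.1,0],[0,0,0.1,0],[0,0,0.1,0],[0,0,0.1,0]]
  ]
}}

```text
t: 12.53
ee_pos: [0.5086, 0.3009, 0.0204]
ee_rot: [[-0.961, -0.276, -0.0], [-0.276, 0.961, -0.0], [0.0, -0.0, -1.0]]
contact_force: [-0.4, -0.4, -0.5]
width: 0.0455
grip_force: 31.0
```

Request:
{"method": "send_rows", "body": {
  "moves": [
    [[0,0,0,0],[0,0,0,0],[0,0,0,0],[0,0,0,0],[0,0,0,0],[0,0,0,0],[0,0,0,0],[0,0,0,0],[0,0,0,0],[0,0,0,0]]
  ],
  "jaw": 7.0
}}

```text
t: 13.37
ee_pos: [0.5086, 0.3009, 0.0204]
ee_rot: [[-0.961, -0.276, -0.0], [-0.276, 0.961, -0.0], [0.0, -0.0, -1.0]]
contact_force: [0.4, 0.5, 0.8]
width: 0.0701
grip_force: 0.0
```

```bash
python3 -c "
from h import *
go((508,303,160,106),(556.5,-117,160,88),(556.5,-117,28,88))"
```

```text
t=13.4 p=[508.6 300.9  20.4] yaw=106.0 w=70.1 j=[ 31.  30. -17.  42.  -0.  15.]
[0.0, 0.22, -13.96] 0.0
[6.94, -41.49, -13.95] 18.0
[6.94, -41.49, -0.75] 18.0
```

Request:
{"method": "send_rows", "body": {
  "moves": [
    [[0,0,-1.5,0],[0,0,-5,0],[0,0,-9,0],[0.1,-0.7,-12.5,0],[0.6,-3.5,-14,3],[1.2,-7.5,-14,8],[1.9,-11.5,-14,13],[2.5,-15.5,-14,18],[3.2,-19.5,-14,18],[3.9,-23.5,-14,18]]
  ],
  "jaw": 6.0
}}

```text
t: 14.2
ee_pos: [0.5359, 0.0625, 0.1607]
ee_rot: [[-0.999, 0.034, 0.001], [0.034, 0.999, 0.0], [-0.001, 0.0, -1.0]]
contact_force: [0.7, 0.7, 0.7]
width: 0.0603
grip_force: 0.0
```

```bash
python3 -c "
from h import *
go((556.5,-117,160,88),(556.5,-117,28,88))"
```

```text
t=14.2 p=[535.9  62.5 160.7] yaw=88.0 w=60.3 j=[  7.  19. -14.  58.  -0.   9.]
[-2.67, -17.87, 0.07] 0.0
[-2.66, -17.87, 13.27] 0.0
```

Request:
{"method": "send_rows", "body": {
  "moves": [
    [[-0.6,-4,0,0],[-1.2,-8,0,0],[-1.8,-12,0,0],[-2.4,-15.8,0,0],[-2.7,-17.6,1,0],[-2.7,-17.9,3,0],[-2.7,-17.9,6,0],[-2.7,-17.9,9,0],[-2.7,-17.9,11.5,0],[-2.7,-17.9,12.5,0]]
  ]
}}

```text
t: 15.03
ee_pos: [0.5539, -0.1152, 0.032]
ee_rot: [[-0.999, 0.035, -0.006], [0.035, 0.999, 0.001], [0.006, 0.001, -1.0]]
contact_force: [-1.2, -0.1, -0.5]
width: 0.0602
grip_force: 0.0
```

```bash
python3 -c "
from h import *
go((556.5,-117,28,88))"
```

```text
t=15.0 p=[ 553.9 -115.2   32. ] yaw=88.0 w=60.2 j=[-12.  28. -20.  42.   0. -10.]
[-0.26, -0.17, 0.4] -0.0
```

Request:
{"method": "send_rows", "body": {
  "moves": [
    [[-0.1,-0.1,0.4,0],[-0.1,-0.1,0.5,0],[-0.1,-0.1,0.5,0],[-0.1,-0.1,0.5,0],[-0.1,-0.1,0.5,0],[-0.1,-0.1,0.5,0],[-0.1,-0.1,0.5,0],[-0.1,-0.1,0.5,0],[-0.1,-0.1,0.5,0],[-0.1,-0.1,0.5,0]]
  ]
}}

```text
t: 15.87
ee_pos: [0.5578, -0.1166, 0.0306]
ee_rot: [[-0.999, 0.034, 0.0], [0.034, 0.999, -0.0], [-0.0, 0.0, -1.0]]
contact_force: [-1.2, 0.7, -0.1]
width: 0.0599
grip_force: 0.0
```

Request:
{"method": "send_rows", "body": {
  "moves": [
    [[0,0,0,0],[0,0,0,0],[0,0,0,0],[0,0,0,0],[0,0,0,0],[0,0,0,0],[0,0,0,0],[0,0,0,0],[0,0,0,0],[0,0,0,0]]
  ],
  "jaw": 1.5,
  "force": 30
}}

```text
t: 16.7
ee_pos: [0.5579, -0.1166, 0.0305]
ee_rot: [[-0.999, 0.035, 0.0], [0.035, 0.999, -0.0], [-0.0, -0.0, -1.0]]
contact_force: [0.3, -0.0, 1.4]
width: 0.0276
grip_force: 29.8
```

```bash
python3 -c "
from h import *
go((556.5,-117,160,88),(593,295,160,88),(593,295,19,88))"
```

```text
t=16.7 p=[ 557.9 -116.6   30.5] yaw=88.0 w=27.6 j=[-12.  28. -20.  42.   0. -10.]
[0.13, -0.04, -12.95] 0.0
[-2.09, 41.26, -12.95] 0.0
[-2.09, 41.26, 1.15] 0.0
```

Request:
{"method": "send_rows", "body": {
  "moves": [
    [[0,0,-1.5,0],[0,0,-4.5,0],[0,0,-8,0],[0,0,-11.2,0],[0,0.5,-13,0],[-0.2,3,-13,0],[-0.4,6.5,-13,0],[-0.6,10.5,-13,0],[-0.8,14.5,-13,0],[-1,18.5,-13,0]]
  ]
}}

```text
t: 17.53
ee_pos: [0.5737, 0.0694, 0.1603]
ee_rot: [[-0.999, 0.035, -0.001], [0.035, 0.999, 0.0], [0.001, -0.0, -1.0]]
contact_force: [1.0, 0.5, -0.9]
width: 0.0274
grip_force: 29.7
```

Request:
{"method": "send_rows", "body": {
  "moves": [
    [[-0.2,4,0,0],[-0.4,8,0,0],[-0.6,12,0,0],[-0.8,16,0,0],[-1,19.5,0,0],[-1.1,21.8,0,0],[-1.1,22.7,0,0],[-1.1,22.7,0,0],[-1.1,22.7,0,0],[-1.1,22.7,0,0]]
  ]
}}

```text
t: 18.37
ee_pos: [0.5926, 0.2927, 0.1602]
ee_rot: [[-0.999, 0.036, -0.001], [0.036, 0.999, -0.001], [0.001, -0.001, -1.0]]
contact_force: [0.7, -0.3, -1.2]
width: 0.0277
grip_force: 29.8
```

```bash
python3 -c "
from h import *
go((593,295,22,88))"
```

```text
t=18.4 p=[592.6 292.7 160.2] yaw=87.9 w=27.7 j=[26. 30.  6. 65. -0. 28.]
[-0.04, 0.25, 13.82] -0.1
```

Request:
{"method": "send_rows", "body": {
  "moves": [
    [[0,0.2,1.5,0],[0,0.2,4.5,0],[0,0.2,8,0],[0,0.2,11,0],[0,0.2,12.8,0],[0,0.2,13.5,0],[0,0.2,13.8,0],[0,0.2,13.8,0],[0,0.2,13.8,0],[0,0.2,13.8,0]]
  ]
}}

```text
t: 19.2
ee_pos: [0.5944, 0.2967, 0.0242]
ee_rot: [[-0.999, 0.035, 0.003], [0.035, 0.999, 0.001], [-0.003, 0.001, -1.0]]
contact_force: [0.0, -0.5, -1.4]
width: 0.028
grip_force: 29.8
```

Request:
{"method": "send_rows", "body": {
  "moves": [
    [[0,0,0,0],[0,0,0,0],[0,0,0,0],[0,0,0,0],[0,0,0,0],[0,0,0,0],[0,0,0,0],[0,0,0,0],[0,0,0,0],[0,0,0,0]]
  ],
  "jaw": 6.0
}}

```text
t: 20.03
ee_pos: [0.593, 0.2965, 0.0224]
ee_rot: [[-0.999, 0.034, -0.0], [0.034, 0.999, -0.0], [0.0, -0.0, -1.0]]
contact_force: [-0.2, 0.6, -0.1]
width: 0.0598
grip_force: 0.0
```

```bash
python3 -c "
from h import *
go((593,295,160,88),(628,-19.5,160,97.5))"
```

```text
t=20.0 p=[593.  296.5  22.4] yaw=88.0 w=59.8 j=[27. 36. -6. 48. -0. 29.]
[-0.0, -0.15, -13.76] 0.0
[-4.58, -31.46, -13.76] -9.5
```

Request:
{"method": "send_rows", "body": {
  "moves": [
    [[0,0,-1.5,0],[0,0,-5,0],[0,0,-9,0],[-0.1,-0.7,-12.5,0],[-0.5,-3.5,-13.8,-3],[-1.1,-7.5,-13.8,-9.5],[-1.7,-11.5,-13.8,-9.5],[-2.2,-15.5,-13.8,-9.5],[-2.8,-19.5,-13.8,-9.5],[-3.4,-23.5,-13.8,-9.5]]
  ],
  "jaw": 7.0
}}

```text
t: 20.87
ee_pos: [0.6188, 0.0587, 0.1607]
ee_rot: [[-0.991, -0.131, 0.0], [-0.131, 0.991, 0.0], [-0.0, -0.0, -1.0]]
contact_force: [-0.3, -0.1, 0.1]
width: 0.0701
grip_force: 0.0
```

Run:
```python
from h import *
go((628,-19.5,160,97.5),(628,-19.5,58,97.5))
im=eyes.grab_frame("scene")
cv2.imwrite("pics/s2.png",cv2.resize(im[110:350,230:520],None,fx=2.4,fy=2.4,interpolation=cv2.INTER_CUBIC)[:,:,::-1])
for n in("spring","drum","gearbox"):
    print(n,[np.round(d["position"],3).tolist() for d in nets.pinpoint(n,"scene")[:2]])
```

```text
t=20.9 p=[618.8  58.7 160.7] yaw=97.5 w=70.1 j=[ 5. 26. -1. 62. -0. -2.]
[0.11, -7.87, 0.07] 0.0
[0.11, -7.87, 10.27] 0.0
spring [[0.505, 0.302, 0.001]]
drum [[0.421, 0.308, 0.002]]
gearbox [[0.592, 0.298, 0.003]]
```

View pics/s2.png

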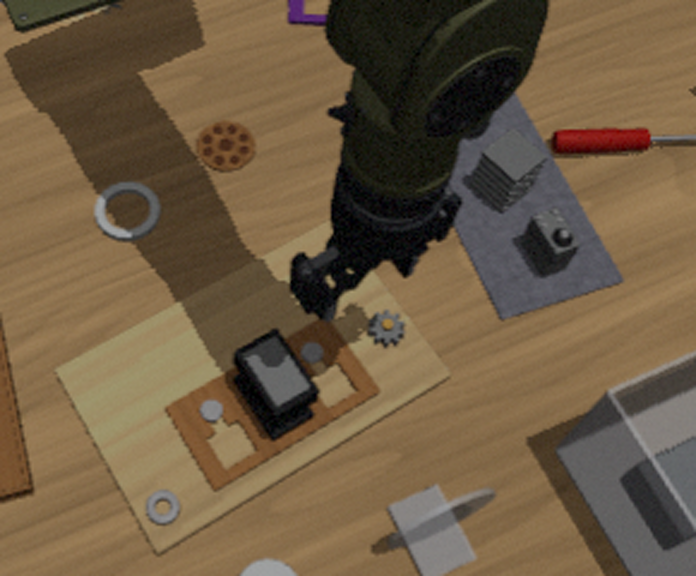

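The spring at (508,165) and the gearbox at (552,240) stand upright on the mat. The drum is hidden behind the arm here, though the net puts it at its mat spot. The brown-plated lift at (275,380) is still locked. I'll descend onto its block.

Request:
{"method": "send_rows", "body": {
  "moves": [
    [[0.1,-4,0,0],[0.1,-7,0,0],[0.1,-7.9,0,0],[0.1,-7.9,1,0],[0.1,-7.9,3.5,0],[0.1,-7.9,6.5,0],[0.1,-7.9,9,0],[0.1,-7.9,10,0],[0.1,-7.9,10.3,0],[0.1,-7.9,10.3,0]]
  ]
}}

```text
t: 21.9
ee_pos: [0.6276, -0.0165, 0.0567]
ee_rot: [[-0.991, -0.133, -0.002], [-0.133, 0.991, 0.0], [0.002, 0.001, -1.0]]
contact_force: [-0.1, 0.5, -0.4]
width: 0.0702
grip_force: 0.0
```

Request:
{"method": "send_rows", "body": {
  "moves": [
    [[0,0,0,0],[0,0,0,0],[0,0,0,0],[0,0,0,0],[0,0,0,0],[0,0,0,0],[0,0,0,0],[0,0,0,0],[0,0,0,0],[0,0,0,0]]
  ],
  "jaw": 3.0,
  "force": 60
}}

```text
t: 22.73
ee_pos: [0.6302, -0.0179, 0.0596]
ee_rot: [[-0.991, -0.131, 0.004], [-0.131, 0.991, 0.0], [-0.004, -0.0, -1.0]]
contact_force: [0.6, 1.5, 5.8]
width: 0.045
grip_force: 64.2
```

```bash
python3 -c "
from h import *
p=np.array(monitor.get_state()['ee_pos'])*1000; a=np.radians(7.8)
q=p-35*np.array([np.cos(a),np.sin(a),0])
go((*q,97.5))"
```

```text
t=22.7 p=[630.2 -17.9  59.6] yaw=97.5 w=45.0 j=[-2. 31. -9. 50.  0. -9.]
[3.5, -0.02, -0.02] 0.0
```

Request:
{"method": "send_rows", "body": {
  "moves": [
    [[0.3,0,0,0],[0.7,0,0,0],[1.1,0,0,0],[1.6,0,0,0],[2.1,0,0,0],[2.6,0,0,0],[3.0,0,0,0],[3.3,0,0,0],[3.5,0,0,0],[3.5,0,0,0]]
  ]
}}

```text
t: 23.57
ee_pos: [0.5972, -0.0227, 0.0598]
ee_rot: [[-0.991, -0.131, 0.008], [-0.131, 0.991, 0.0], [-0.008, -0.001, -1.0]]
contact_force: [4.0, 0.2, 5.3]
width: 0.0449
grip_force: 64.0
```

Run:
```python
from h import *
go((595.5,-22.7,59.6,97.5)); print(monitor.get_state()["contact_force"])
a=[];
for c,(x0,x1,y0,y1) in(("top",(258,402,105,205)),("scene",(245,425,200,330))):
    im=eyes.grab_frame(c)[y0:y1,x0:x1]; a.append(cv2.resize(im,(600,int(600*im.shape[0]/im.shape[1])) if 0 else (400,290),interpolation=cv2.INTER_CUBIC))
cv2.imwrite("pics/slid.png",np.hstack(a)[:,:,::-1])
```

```text
t=23.6 p=[597.2 -22.7  59.8] yaw=97.5 w=44.9 j=[ -2.  28. -14.  47.   0. -10.]
[0.17, 0.02, 0.02] 0.0
[3.97106571 0.21070155 5.33975279]
```

View pics/slid.png

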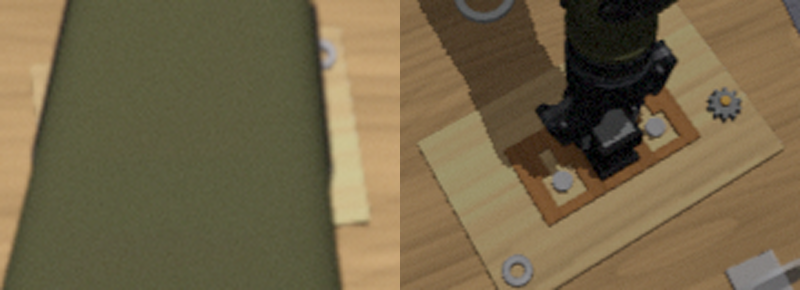

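The stud heads at (562,181) and (655,127) sit inside the wide ends of the slots, so I'll nudge 2 mm and lift.

Request:
{"method": "send_rows", "body": {
  "moves": [
    [[0.2,0,0,0],[0.2,0,-0.3,0],[0.2,0,-0.7,0],[0.2,0,-1.2,0],[0.2,0,-2,0],[0.2,0,-3.5,0],[0.2,0,-5.5,0],[0.2,0,-8,0],[0.2,0,-10,0],[0.2,0,-10.5,0]]
  ]
}}

```text
t: 24.5
ee_pos: [0.5932, -0.023, 0.1662]
ee_rot: [[-0.991, -0.131, 0.005], [-0.131, 0.991, -0.0], [-0.005, -0.001, -1.0]]
contact_force: [0.4, -0.6, -3.3]
width: 0.0453
grip_force: 63.1
```

```bash
python3 -c "
from h import *
go((500,-301.5,165,172.4),(500,-301.5,70,172.4));print(monitor.get_state()['contact_force'])"
```

```text
t=24.5 p=[593.2 -23.  166.2] yaw=97.5 w=45.3 j=[ -2.  23.  -5.  61.  -0. -10.]
[12.89, -26.39, 0.08] -74.9
[12.93, -26.38, 9.58] -74.9
[ 0.4381395  -0.61809708 -3.25220291]
```

Request:
{"method": "send_rows", "body": {
  "moves": [
    [[0.6,-1.3,0,-3],[1.8,-3.7,0,-9],[3.2,-6.5,0,-15.5],[4.6,-9.4,0,-22],[6,-12.3,0,-28.5],[7.4,-15.1,0,-35],[8.8,-18,0,-41.5],[10.2,-20.9,0,-48],[11.6,-23.7,0,-54.5],[12.6,-25.8,0,-61]]
  ]
}}

```text
t: 25.33
ee_pos: [0.4984, -0.2971, 0.1614]
ee_rot: [[-0.362, -0.932, -0.003], [-0.932, 0.362, 0.0], [0.001, 0.002, -1.0]]
contact_force: [-0.1, 0.2, -3.7]
width: 0.0453
grip_force: 62.7
```

Request:
{"method": "send_rows", "body": {
  "moves": [
    [[0.3,0,0,-6],[0.3,0,0,-11],[0.3,0,0,-13.5],[0.3,0,0,-13.9],[0.3,0,0,-13.9],[0.3,0,0,-13.9],[0.3,0,0,-13.9],[0.3,0,0,-13.9],[0.3,0,0,-13.9],[0.3,0,0,-13.9]]
  ]
}}

```text
t: 26.17
ee_pos: [0.4994, -0.2978, 0.1625]
ee_rot: [[-0.132, -0.991, -0.0], [-0.991, 0.132, -0.0], [0.0, 0.0, -1.0]]
contact_force: [-0.3, -1.0, -4.1]
width: 0.0449
grip_force: 62.7
```

```bash
python3 -c "
from h import *
go((500,-301.5,165,172.4),(500,-301.5,54,172.4));print(monitor.get_state()['contact_force'])
print([np.round(d['position'],3) for d in nets.pinpoint('lift','scene')])"
```

```text
t=26.2 p=[ 499.4 -297.8  162.5] yaw=172.4 w=44.9 j=[ -31.   22.   -7.   60.   -0. -113.]
[0.36, -0.11, -0.25] 0.0
[0.36, -0.11, 10.85] 0.0
[-0.26461445 -0.99499448 -4.12125843]
[array([ 0.2  , -0.32 ,  0.003]), array([ 0.593, -0.022,  0.011]), array([ 0.215,  0.29 , -0.   ]), array([ 0.507,  0.301, -0.002])]
```

Request:
{"method": "send_rows", "body": {
  "moves": [
    [[0.4,-0.1,1,0],[0.4,-0.1,3,0],[0.4,-0.1,5.5,0],[0.4,-0.1,7.5,0],[0.4,-0.1,9,0],[0.4,-0.1,10,0],[0.4,-0.1,10.5,0],[0.4,-0.1,10.7,0],[0.4,-0.1,10.8,0],[0.4,-0.1,10.8,0]]
  ]
}}

```text
t: 27.05
ee_pos: [0.5005, -0.3025, 0.0551]
ee_rot: [[-0.132, -0.991, 0.001], [-0.991, 0.132, -0.001], [0.001, -0.001, -1.0]]
contact_force: [0.3, 0.3, -3.9]
width: 0.0451
grip_force: 62.9
```

Run:
```python
from h import *
go((500,-301.5,53,172.4));print(monitor.get_state()['contact_force'])
im=eyes.grab_frame("scene")
cv2.imwrite("pics/tray.png",cv2.resize(im[190:370,130:330],None,fx=3,fy=3,interpolation=cv2.INTER_CUBIC)[:,:,::-1])
```

```text
t=27.1 p=[ 500.5 -302.5   55.1] yaw=172.4 w=45.1 j=[ -31.   28.  -16.   46.   -0. -114.]
[-0.09, 0.06, 0.21] 0.0
[ 0.31921906  0.27668514 -3.89926463]
```

View pics/tray.png

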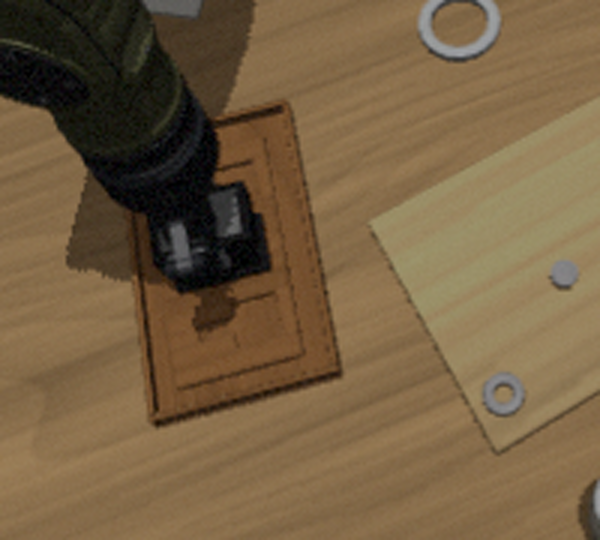

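The plate is inside the tray with margin all round, so I'll lower it the last 2.5 mm and release.

Request:
{"method": "send_rows", "body": {
  "moves": [
    [[0,0,0.1,0],[0,0,0.2,0],[0,0,0.25,0],[0,0,0.25,0],[0,0,0.25,0],[0,0,0.25,0],[0,0,0.25,0],[0,0,0.25,0],[0,0,0.25,0],[0,0,0.25,0]]
  ]
}}

```text
t: 27.93
ee_pos: [0.5003, -0.3025, 0.0526]
ee_rot: [[-0.132, -0.991, 0.001], [-0.991, 0.132, -0.001], [0.001, -0.001, -1.0]]
contact_force: [-1.7, -1.4, 5.7]
width: 0.0447
grip_force: 64.0
```

Request:
{"method": "send_rows", "body": {
  "moves": [
    [[0,0,0,0],[0,0,0,0],[0,0,0,0],[0,0,0,0],[0,0,0,0],[0,0,0,0],[0,0,0,0],[0,0,0,0],[0,0,0,0],[0,0,0,0]]
  ],
  "jaw": 7.0
}}

```text
t: 28.77
ee_pos: [0.4998, -0.302, 0.052]
ee_rot: [[-0.132, -0.991, 0.0], [-0.991, 0.132, 0.0], [-0.0, -0.0, -1.0]]
contact_force: [1.2, 0.4, -0.2]
width: 0.0698
grip_force: 0.0
```

Request:
{"method": "send_rows", "body": {
  "moves": [
    [[0,0,-1,0],[0,0,-3,0],[0,0,-6,0],[0,0,-9,0],[0,0,-11,0],[0,0,-11,0],[0,0,-11,0],[0,0,-11,0],[0,0,-11,0],[0,0,-11,0]]
  ]
}}

```text
t: 29.6
ee_pos: [0.4989, -0.3015, 0.1606]
ee_rot: [[-0.132, -0.991, -0.002], [-0.991, 0.132, 0.001], [-0.001, 0.003, -1.0]]
contact_force: [0.2, -0.0, -0.4]
width: 0.07
grip_force: 0.0
```

Run:
```python
from h import *
go((593,296.5,162,88),(593,296.5,22.4,88))
im=eyes.grab_frame("scene")
print([np.round(d['position'],3) for d in nets.pinpoint('lift','scene')])
```

```text
t=29.6 p=[ 498.9 -301.5  160.6] yaw=172.4 w=70.0 j=[ -31.   23.   -7.   60.   -0. -114.]
[-60.52, -1.44, -0.08] 84.4
[-60.5, -1.48, 13.88] 84.4
[array([ 0.215,  0.293, -0.001]), array([ 0.499, -0.304,  0.005]), array([0.422, 0.31 , 0.002]), array([ 0.203, -0.319,  0.007])]
```

Request:
{"method": "send_rows", "body": {
  "moves": [
    [[-2,0,0,7],[-6,-0.1,0,14],[-10,-0.2,0,21],[-14,-0.3,0,28],[-18,-0.4,0,35],[-22,-0.5,0,42],[-26,-0.6,0,49],[-30,-0.7,0,56],[-34,-0.8,0,63],[-38,-0.9,0,70]]
  ],
  "jaw": 6.0
}}

```text
t: 30.53
ee_pos: [0.5561, 0.0591, 0.1615]
ee_rot: [[-0.962, -0.272, -0.001], [-0.272, 0.962, -0.0], [0.001, 0.0, -1.0]]
contact_force: [0.7, -0.7, 0.3]
width: 0.06
grip_force: 0.0
```

```bash
python3 -c "
from h import *
go((593,296.5,162,88))"
```

```text
t=30.5 p=[556.1  59.1 161.5] yaw=105.8 w=60.0 j=[  6.  20. -11.  59.  -0. -10.]
[-10.01, 21.84, -0.06] 17.8
```

Request:
{"method": "send_rows", "body": {
  "moves": [
    [[-1.8,4,0,6],[-3.5,7.6,0,12],[-5.3,11.5,0,17],[-7,15.3,0,17.5],[-8.7,19,0,17.5],[-9.7,21.2,0,17.5],[-10,21.8,0,17.5],[-10,21.8,0,17.5],[-10,21.8,0,17.5],[-10,21.8,0,17.5]]
  ]
}}

```text
t: 31.37
ee_pos: [0.5916, 0.2928, 0.1616]
ee_rot: [[-1.0, 0.025, -0.001], [0.025, 1.0, -0.001], [0.001, -0.001, -1.0]]
contact_force: [0.5, 0.1, -0.9]
width: 0.0603
grip_force: 0.0
```

```bash
python3 -c "
from h import *
go((593,296.5,22.4,88))"
```

```text
t=31.4 p=[591.6 292.8 161.6] yaw=88.5 w=60.3 j=[26. 30.  6. 65. -0. 28.]
[-0.15, 0.39, 13.92] 0.5
```

Request:
{"method": "send_rows", "body": {
  "moves": [
    [[-0.1,0.3,1.5,0.5],[-0.1,0.3,4.5,0.5],[-0.1,0.3,8,0.5],[-0.1,0.3,11,0.5],[-0.1,0.3,13,0.5],[-0.1,0.3,13.9,0.5],[-0.1,0.3,13.9,0.5],[-0.1,0.3,13.9,0.5],[-0.1,0.3,13.9,0.5],[-0.1,0.3,13.9,0.5]]
  ]
}}

```text
t: 32.2
ee_pos: [0.5947, 0.298, 0.0252]
ee_rot: [[-0.999, 0.033, 0.004], [0.033, 0.999, 0.002], [-0.003, 0.002, -1.0]]
contact_force: [-0.0, -1.4, 0.6]
width: 0.0597
grip_force: 0.0
```

Request:
{"method": "send_rows", "body": {
  "moves": [
    [[0,0,0,0],[0,0,0,0],[0,0,0,0],[0,0,0,0],[0,0,0,0],[0,0,0,0],[0,0,0,0],[0,0,0,0],[0,0,0,0],[0,0,0,0]]
  ],
  "jaw": 1.5,
  "force": 30
}}

```text
t: 33.03
ee_pos: [0.5937, 0.2979, 0.024]
ee_rot: [[-0.999, 0.032, 0.002], [0.032, 0.999, 0.001], [-0.002, 0.001, -1.0]]
contact_force: [0.3, -1.0, 5.9]
width: 0.0276
grip_force: 30.5
```

```bash
python3 -c "
from h import *
z=monitor.get_state()['ee_pos'][2]*1000
go((558,-116.6,160,88),(558,-116.6,z+8.1,88))"
```

```text
t=33.0 p=[593.7 297.9  24. ] yaw=88.1 w=27.6 j=[27. 36. -5. 48. -0. 29.]
[2.2, -41.54, -13.64] 0.1
[2.22, -41.55, -0.85] 0.1
```

Request:
{"method": "send_rows", "body": {
  "moves": [
    [[0,0,-1.5,0],[0,0,-4.5,0],[0,0,-8,0],[0,0,-11.2,0],[0,-0.5,-13.6,0],[0.1,-3,-13.6,0],[0.3,-6.5,-13.6,0],[0.5,-10.5,-13.6,0],[0.7,-14.5,-13.6,0],[0.9,-18.5,-13.6,0]]
  ]
}}

```text
t: 33.87
ee_pos: [0.5771, 0.1115, 0.1584]
ee_rot: [[-1.0, 0.032, -0.001], [0.032, 1.0, -0.0], [0.001, -0.0, -1.0]]
contact_force: [0.7, -0.8, -1.0]
width: 0.0276
grip_force: 29.8
```

Request:
{"method": "send_rows", "body": {
  "moves": [
    [[0.2,-4,0,0],[0.5,-8,0,0],[0.7,-12,0,0],[0.9,-16,0,0],[1.1,-19.5,0,0],[1.2,-22,0,0],[1.3,-23,0,0],[1.3,-23,0,0],[1.3,-23,0,0],[1.3,-23,0,0]]
  ]
}}

```text
t: 34.7
ee_pos: [0.5574, -0.1152, 0.1587]
ee_rot: [[-1.0, 0.031, -0.001], [0.031, 1.0, 0.001], [0.001, 0.001, -1.0]]
contact_force: [0.4, 0.6, -0.0]
width: 0.0275
grip_force: 29.9
```

```bash
python3 -c "
from h import *
go((558,-116.6,33,88))"
```

```text
t=34.7 p=[ 557.4 -115.2  158.7] yaw=88.2 w=27.5 j=[-12.  21.  -9.  59.   0. -10.]
[-0.07, -0.15, 12.57] 0.2
```

Request:
{"method": "send_rows", "body": {
  "moves": [
    [[0,-0.1,1.5,0],[0,-0.1,4.5,0],[0,-0.1,8,0],[0,-0.1,10.5,0],[0,-0.1,12,0],[0,-0.1,12.4,0],[0,-0.1,12.5,0],[0,-0.1,12.5,0],[0,-0.1,12.5,0],[0,-0.1,12.5,0]]
  ]
}}

```text
t: 35.53
ee_pos: [0.5583, -0.1169, 0.0346]
ee_rot: [[-1.0, 0.031, 0.001], [0.031, 1.0, -0.0], [-0.001, -0.0, -1.0]]
contact_force: [-0.1, -0.4, -0.6]
width: 0.0277
grip_force: 29.9
```

```bash
python3 -c "
from h import *
go((558,-116.6,33,88)); print(monitor.get_state()['contact_force'])"
```

```text
t=35.5 p=[ 558.3 -116.9   34.6] yaw=88.2 w=27.7 j=[-12.  28. -20.  42.   0. -10.]
[0.03, 0.03, 0.16] 0.2
[-0.0690318  -0.41532958 -0.62719683]
```

Request:
{"method": "send_rows", "body": {
  "moves": [
    [[0,0,0.1,0],[0,0,0.15,0],[0,0,0.15,0],[0,0,0.15,0],[0,0,0.15,0],[0,0,0.15,0],[0,0,0.15,0],[0,0,0.15,0],[0,0,0.15,0],[0,0,0.15,0]]
  ]
}}

```text
t: 36.37
ee_pos: [0.558, -0.1174, 0.0329]
ee_rot: [[-0.999, 0.033, 0.001], [0.033, 0.999, 0.0], [-0.001, 0.0, -1.0]]
contact_force: [0.5, 1.3, 5.4]
width: 0.0276
grip_force: 30.7
```

Request:
{"method": "send_rows", "body": {
  "moves": [
    [[0,0,0,0],[0,0,0,0],[0,0,0,0],[0,0,0,0],[0,0,0,0],[0,0,0,0],[0,0,0,0],[0,0,0,0],[0,0,0,0],[0,0,0,0]]
  ],
  "jaw": 6.0
}}

```text
t: 37.2
ee_pos: [0.5575, -0.1175, 0.0325]
ee_rot: [[-0.999, 0.033, 0.0], [0.033, 0.999, -0.0], [-0.0, -0.0, -1.0]]
contact_force: [-0.4, 0.6, 0.1]
width: 0.06
grip_force: 0.0
```

Request:
{"method": "send_rows", "body": {
  "moves": [
    [[0,0,-1.5,0],[0,0,-4.5,0],[0,0,-8,0],[0,0,-11,0],[0,0,-12.7,0],[0,0,-12.7,0],[0,0,-12.7,0],[0,0,-12.7,0],[0,0,-12.7,0],[0,0,-12.7,0]]
  ]
}}

```text
t: 38.03
ee_pos: [0.5563, -0.1173, 0.1579]
ee_rot: [[-0.999, 0.033, -0.003], [0.033, 0.999, 0.001], [0.003, 0.001, -1.0]]
contact_force: [0.4, -0.6, 0.1]
width: 0.06
grip_force: 0.0
```

```bash
python3 -c "
from h import *
go((508.6,300.9,160,106))"
```

```text
t=38.0 p=[ 556.3 -117.3  157.9] yaw=88.1 w=60.0 j=[-12.  22.  -9.  59.   0. -10.]
[6.14, 41.64, -0.17] -17.9
```

Request:
{"method": "send_rows", "body": {
  "moves": [
    [[0.3,2,0,-3],[0.9,6,0,-8],[1.5,10,0,-13],[2.1,14,0,-17.9],[2.6,18,0,-17.9],[3.2,22,0,-17.9],[3.8,26,0,-17.9],[4.4,30,0,-17.9],[5,34,0,-17.9],[5.6,38,0,-17.9]]
  ],
  "jaw": 7.0
}}

```text
t: 38.87
ee_pos: [0.5127, 0.2657, 0.1584]
ee_rot: [[-0.961, -0.276, -0.002], [-0.276, 0.961, -0.001], [0.002, -0.0, -1.0]]
contact_force: [1.3, 0.1, 0.7]
width: 0.0699
grip_force: 0.0
```

```bash
python3 -c "
from h import *
go((508.6,300.9,160,106))"
```

```text
t=38.9 p=[512.7 265.7 158.4] yaw=106.0 w=69.9 j=[27. 22. -8. 60. -0. 11.]
[-0.57, 3.49, -0.16] 0.0
```

Request:
{"method": "send_rows", "body": {
  "moves": [
    [[-0.5,2.5,0,0],[-0.6,3.3,0,0],[-0.6,3.3,0,0],[-0.6,3.3,0,0],[-0.6,3.3,0,0],[-0.6,3.3,0,0],[-0.6,3.3,0,0],[-0.6,3.3,0,0],[-0.6,3.3,0,0],[-0.6,3.3,0,0]]
  ]
}}

```text
t: 39.7
ee_pos: [0.5107, 0.297, 0.1596]
ee_rot: [[-0.961, -0.275, 0.0], [-0.275, 0.961, 0.0], [-0.0, 0.0, -1.0]]
contact_force: [-0.2, 0.4, -0.2]
width: 0.07
grip_force: 0.0
```

```bash
python3 -c "
from h import *
go((508.6,300.9,20.4,106))"
```

```text
t=39.7 p=[510.7 297.  159.6] yaw=106.0 w=70.0 j=[30. 23. -6. 60. -0. 14.]
[0.1, 0.43, 13.92] -0.0
```

Request:
{"method": "send_rows", "body": {
  "moves": [
    [[0.1,0.4,1.5,0],[0.1,0.4,4.5,0],[0.1,0.4,8,0],[0.1,0.4,11,0],[0.1,0.4,13,0],[0.1,0.4,13.9,0],[0.1,0.4,13.9,0],[0.1,0.4,13.9,0],[0.1,0.4,13.9,0],[0.1,0.4,13.9,0]]
  ]
}}

```text
t: 40.53
ee_pos: [0.51, 0.3019, 0.0223]
ee_rot: [[-0.961, -0.276, 0.003], [-0.276, 0.961, 0.002], [-0.003, 0.001, -1.0]]
contact_force: [0.1, 0.6, 0.8]
width: 0.0702
grip_force: 0.0
```

Request:
{"method": "send_rows", "body": {
  "moves": [
    [[0,0,0,0],[0,0,0,0],[0,0,0,0],[0,0,0,0],[0,0,0,0],[0,0,0,0],[0,0,0,0],[0,0,0,0],[0,0,0,0],[0,0,0,0]]
  ],
  "jaw": 3.0,
  "force": 30
}}

```text
t: 41.37
ee_pos: [0.5094, 0.3015, 0.0217]
ee_rot: [[-0.961, -0.276, 0.002], [-0.276, 0.961, 0.001], [-0.002, 0.0, -1.0]]
contact_force: [-0.4, -0.1, 7.5]
width: 0.0453
grip_force: 31.6
```

```bash
python3 -c "
from h import *
go((544.5,-30.5,160,106))"
```

```text
t=41.4 p=[509.4 301.5  21.7] yaw=106.0 w=45.3 j=[ 31.  30. -17.  42.  -0.  15.]
[5.76, -32.87, -13.86] 0.0
```

Request:
{"method": "send_rows", "body": {
  "moves": [
    [[0,0,-1.5,0],[0,0,-4.5,0],[0,0,-8,0],[0,0,-11.2,0],[0.1,-0.5,-13.8,0],[0.5,-3,-13.8,0],[1.1,-6.5,-13.8,0],[1.8,-10.5,-13.8,0],[2.5,-14.5,-13.8,0],[3.2,-18.5,-13.8,0]]
  ]
}}

```text
t: 42.2
ee_pos: [0.5283, 0.1129, 0.1584]
ee_rot: [[-0.961, -0.277, -0.0], [-0.277, 0.961, -0.0], [0.0, -0.0, -1.0]]
contact_force: [1.1, -0.7, -1.5]
width: 0.0457
grip_force: 31.0
```

Request:
{"method": "send_rows", "body": {
  "moves": [
    [[0.7,-4,0,0],[1.4,-8,0,0],[2.1,-11.8,0,0],[2.5,-13.8,0,0],[2.6,-14.4,0,0],[2.6,-14.4,0,0],[2.6,-14.4,0,0],[2.6,-14.4,0,0],[2.6,-14.4,0,0],[2.6,-14.4,0,0]]
  ]
}}

```text
t: 43.03
ee_pos: [0.5435, -0.0299, 0.1584]
ee_rot: [[-0.961, -0.278, -0.0], [-0.278, 0.961, 0.0], [0.0, 0.0, -1.0]]
contact_force: [-0.1, 0.2, -0.9]
width: 0.0452
grip_force: 31.1
```

```bash
python3 -c "
from h import *
go((545,-30.3,30.7,106))"
```

```text
t=43.0 p=[543.5 -29.9 158.4] yaw=106.1 w=45.2 j=[ -3.  19. -13.  58.   0. -19.]
[-0.13, -0.09, 12.77] 0.1
```

Request:
{"method": "send_rows", "body": {
  "moves": [
    [[-0.1,0,1.5,0],[-0.1,0,4.5,0],[-0.1,0,8,0],[-0.1,0,10.5,0],[-0.1,0,12,0],[-0.1,0,12.6,0],[-0.1,0,12.7,0],[-0.1,0,12.7,0],[-0.1,0,12.7,0],[-0.1,0,12.7,0]]
  ]
}}

```text
t: 43.87
ee_pos: [0.5454, -0.0306, 0.0321]
ee_rot: [[-0.961, -0.277, 0.002], [-0.277, 0.961, -0.0], [-0.001, -0.0, -1.0]]
contact_force: [-0.0, 0.2, -0.9]
width: 0.0458
grip_force: 31.1
```

```bash
python3 -c "
from h import *
go((545,-30.3,30.7,106)); print(monitor.get_state()['contact_force'])"
```

```text
t=43.9 p=[545.4 -30.6  32.1] yaw=106.1 w=45.8 j=[ -3.  26. -23.  40.   0. -19.]
[0.03, 0.04, 0.14] 0.1
[-0.0449697   0.1936739  -0.89180401]
```

Request:
{"method": "send_rows", "body": {
  "moves": [
    [[0,0,0.1,0],[0,0,0.15,0],[0,0,0.15,0],[0,0,0.15,0],[0,0,0.15,0],[0,0,0.15,0],[0,0,0.15,0],[0,0,0.15,0],[0,0,0.15,0],[0,0,0.15,0]]
  ]
}}

```text
t: 44.7
ee_pos: [0.5452, -0.0308, 0.0306]
ee_rot: [[-0.961, -0.276, 0.001], [-0.276, 0.961, 0.0], [-0.001, -0.0, -1.0]]
contact_force: [0.5, 1.3, 5.7]
width: 0.0457
grip_force: 31.6
```

Request:
{"method": "send_rows", "body": {
  "moves": [
    [[0,0,0,0],[0,0,0,0],[0,0,0,0],[0,0,0,0],[0,0,0,0],[0,0,0,0],[0,0,0,0],[0,0,0,0],[0,0,0,0],[0,0,0,0]]
  ],
  "jaw": 7.0
}}

```text
t: 45.53
ee_pos: [0.5446, -0.0309, 0.03]
ee_rot: [[-0.961, -0.276, 0.0], [-0.276, 0.961, -0.0], [-0.0, -0.0, -1.0]]
contact_force: [0.2, 0.5, -0.1]
width: 0.0699
grip_force: 0.0
```

Request:
{"method": "send_rows", "body": {
  "moves": [
    [[0,0,-1.5,0],[0,0,-4.5,0],[0,0,-8,0],[0,0,-11,0],[0,0,-12.9,0],[0,0,-12.9,0],[0,0,-12.9,0],[0,0,-12.9,0],[0,0,-12.9,0],[0,0,-12.9,0]]
  ]
}}

```text
t: 46.37
ee_pos: [0.5434, -0.0308, 0.1574]
ee_rot: [[-0.961, -0.276, -0.003], [-0.276, 0.961, 0.0], [0.003, 0.001, -1.0]]
contact_force: [-0.6, -0.5, 0.6]
width: 0.0702
grip_force: 0.0
```

```bash
python3 -c "
from h import *
go((421.2,309.9,160,97.8))"
```

```text
t=46.4 p=[543.4 -30.8 157.4] yaw=106.0 w=70.2 j=[ -3.  19. -13.  58.   0. -19.]
[2.33, 36.12, -0.22] 8.2
```

Now the drum.

Request:
{"method": "send_rows", "body": {
  "moves": [
    [[0.1,2,0,3],[0.4,6,0,8.2],[0.6,10,0,8.2],[0.9,14,0,8.2],[1.2,18,0,8.2],[1.4,22,0,8.2],[1.7,26,0,8.2],[1.9,30,0,8.2],[2.1,33,0,8.2],[2.2,34.5,0,8.2]]
  ]
}}

```text
t: 47.2
ee_pos: [0.4262, 0.2977, 0.1579]
ee_rot: [[-0.99, -0.14, -0.002], [-0.14, 0.99, 0.0], [0.002, 0.001, -1.0]]
contact_force: [1.0, -0.2, -0.1]
width: 0.07
grip_force: 0.0
```

Request:
{"method": "send_rows", "body": {
  "moves": [
    [[0,1.2,0,0],[0,1.2,0,0],[0,1.2,0,0],[0,1.2,0,0],[0,1.2,0,0],[0,1.2,0,0],[0,1.2,0,0],[0,1.2,0,0],[0,1.2,0,0],[0,1.2,0,0]]
  ]
}}

```text
t: 48.03
ee_pos: [0.4267, 0.3063, 0.159]
ee_rot: [[-0.991, -0.136, 0.0], [-0.136, 0.991, 0.0], [-0.0, 0.0, -1.0]]
contact_force: [-0.9, -0.4, -0.4]
width: 0.0701
grip_force: 0.0
```

```bash
python3 -c "
from h import *
go((421.2,309.9,19.4,97.8))"
```

```text
t=48.0 p=[426.7 306.3 159. ] yaw=97.8 w=70.1 j=[ 36.  17. -16.  57.  -0.  28.]
[0.49, 0.43, 13.96] 0.0
```

Request:
{"method": "send_rows", "body": {
  "moves": [
    [[0.4,0.4,1.5,0],[0.4,0.4,4.5,0],[0.4,0.4,8,0],[0.4,0.4,11,0],[0.4,0.4,13,0],[0.4,0.4,13.9,0],[0.4,0.4,13.9,0],[0.4,0.4,13.9,0],[0.4,0.4,13.9,0],[0.4,0.4,13.9,0]]
  ]
}}

```text
t: 48.87
ee_pos: [0.4234, 0.3109, 0.0216]
ee_rot: [[-0.991, -0.136, 0.003], [-0.136, 0.991, 0.002], [-0.003, 0.002, -1.0]]
contact_force: [0.1, -0.1, 0.2]
width: 0.07
grip_force: 0.0
```

Request:
{"method": "send_rows", "body": {
  "moves": [
    [[0,0,0,0],[0,0,0,0],[0,0,0,0],[0,0,0,0],[0,0,0,0],[0,0,0,0],[0,0,0,0],[0,0,0,0],[0,0,0,0],[0,0,0,0]]
  ],
  "jaw": 3.0,
  "force": 30
}}

```text
t: 49.7
ee_pos: [0.4228, 0.3104, 0.0211]
ee_rot: [[-0.991, -0.136, 0.002], [-0.136, 0.991, 0.001], [-0.002, 0.001, -1.0]]
contact_force: [-1.1, -0.2, 5.9]
width: 0.0455
grip_force: 30.2
```

```bash
python3 -c "
from h import *
go((533,53.8,160,97.8))"
```

```text
t=49.7 p=[422.8 310.4  21.1] yaw=97.8 w=45.5 j=[ 36.  25. -27.  37.  -0.  28.]
[-7.45, -26.91, -13.9] 0.0
```

Request:
{"method": "send_rows", "body": {
  "moves": [
    [[0,0,-1.5,0],[0,0,-4.5,0],[0,0,-8,0],[0,0,-11.2,0],[-0.1,-0.5,-13.9,0],[-0.8,-3,-13.9,0],[-1.8,-6.5,-13.9,0],[-2.9,-10.5,-13.9,0],[-4,-14.5,-13.9,0],[-5.1,-18.5,-13.9,0]]
  ]
}}

```text
t: 50.53
ee_pos: [0.4979, 0.132, 0.1591]
ee_rot: [[-0.991, -0.137, 0.0], [-0.137, 0.991, 0.0], [-0.0, 0.0, -1.0]]
contact_force: [-0.0, 0.6, -1.0]
width: 0.0454
grip_force: 31.1
```

Request:
{"method": "send_rows", "body": {
  "moves": [
    [[-1,-3.5,0,0],[-1.9,-6.5,0,0],[-2.4,-8.1,0,0],[-2.4,-8.3,0,0],[-2.4,-8.3,0,0],[-2.4,-8.3,0,0],[-2.4,-8.3,0,0],[-2.4,-8.3,0,0],[-2.4,-8.3,0,0],[-2.4,-8.3,0,0]]
  ]
}}

```text
t: 51.37
ee_pos: [0.5326, 0.0554, 0.159]
ee_rot: [[-0.99, -0.138, 0.0], [-0.138, 0.99, 0.0], [-0.0, 0.0, -1.0]]
contact_force: [0.2, -0.7, -1.4]
width: 0.0456
grip_force: 31.1
```

```bash
python3 -c "
from h import *
go((534,53.8,30.3,97.8))"
```

```text
t=51.4 p=[532.6  55.4 159. ] yaw=97.9 w=45.6 j=[  6.  18. -14.  57.   0.  -2.]
[-0.12, -0.18, 12.87] 0.1
```

Request:
{"method": "send_rows", "body": {
  "moves": [
    [[-0.1,-0.1,1.5,0],[-0.1,-0.1,4.5,0],[-0.1,-0.1,8,0],[-0.1,-0.1,10.5,0],[-0.1,-0.1,12,0],[-0.1,-0.1,12.7,0],[-0.1,-0.1,12.8,0],[-0.1,-0.1,12.8,0],[-0.1,-0.1,12.8,0],[-0.1,-0.1,12.8,0]]
  ]
}}

```text
t: 52.2
ee_pos: [0.5348, 0.054, 0.0317]
ee_rot: [[-0.991, -0.136, 0.002], [-0.136, 0.991, 0.0], [-0.002, -0.0, -1.0]]
contact_force: [-0.8, -0.1, -0.2]
width: 0.0452
grip_force: 31.4
```

```bash
python3 -c "
from h import *
go((534,53.8,30.3,97.8)); print(monitor.get_state()['contact_force'])"
```

```text
t=52.2 p=[534.8  54.   31.7] yaw=97.8 w=45.2 j=[  6.  25. -25.  40.   0.  -2.]
[0.08, -0.01, 0.14] 0.0
[-0.7855489  -0.09094131 -0.24568733]
```

Request:
{"method": "send_rows", "body": {
  "moves": [
    [[0,0,0.1,0],[0,0,0.15,0],[0,0,0.15,0],[0,0,0.15,0],[0,0,0.15,0],[0,0,0.15,0],[0,0,0.15,0],[0,0,0.15,0],[0,0,0.15,0],[0,0,0.15,0]]
  ]
}}

```text
t: 53.03
ee_pos: [0.5344, 0.0539, 0.0298]
ee_rot: [[-0.991, -0.136, 0.001], [-0.136, 0.991, 0.0], [-0.001, 0.0, -1.0]]
contact_force: [-0.5, 1.1, 3.8]
width: 0.0455
grip_force: 31.7
```

Request:
{"method": "send_rows", "body": {
  "moves": [
    [[0,0,0,0],[0,0,0,0],[0,0,0,0],[0,0,0,0],[0,0,0,0],[0,0,0,0],[0,0,0,0],[0,0,0,0],[0,0,0,0],[0,0,0,0]]
  ],
  "jaw": 7.0
}}

```text
t: 53.87
ee_pos: [0.5339, 0.0538, 0.0295]
ee_rot: [[-0.991, -0.136, -0.0], [-0.136, 0.991, -0.0], [0.0, -0.0, -1.0]]
contact_force: [0.4, 1.0, 0.4]
width: 0.0699
grip_force: 0.0
```

Request:
{"method": "send_rows", "body": {
  "moves": [
    [[0,0,-1.5,0],[0,0,-4.5,0],[0,0,-8,0],[0,0,-12,0],[0.5,2,-15,0],[1.5,6,-17,0],[2.5,10,-18,0],[3.5,14,-18,0],[4.5,18,-18,0],[5,20,-18,0]]
  ]
}}

```text
t: 54.7
ee_pos: [0.4558, 0.2483, 0.2102]
ee_rot: [[-0.99, -0.139, 0.001], [-0.139, 0.99, 0.002], [-0.001, 0.002, -1.0]]
contact_force: [0.2, 0.1, -0.1]
width: 0.0697
grip_force: 0.0
```

Request:
{"method": "send_rows", "body": {
  "moves": [
    [[4,1,0,0],[8,2,0,0],[12,3,0,0],[14,4,0,0],[14,4,0,0],[14,4,0,0],[14,4,0,0],[14,4,0,0],[14,4,0,0],[14,4,0,0]]
  ]
}}

```text
t: 55.53
ee_pos: [0.314, 0.2655, 0.2093]
ee_rot: [[-0.991, -0.135, 0.0], [-0.135, 0.991, -0.0], [0.0, -0.0, -1.0]]
contact_force: [-0.2, 0.1, 0.4]
width: 0.0699
grip_force: 0.0
```

Run:
```python
from h import *
go()
im=eyes.grab_frame("scene"); im2=eyes.grab_frame("top")
for c in("top","scene"):
  for n in("spring","drum","gearbox","lift"):
    print(c,n,[np.round(d["position"],3).tolist() for d in nets.pinpoint(n,c)[:3]])
a=cv2.resize(im[195:340,245:425],(400,322),interpolation=cv2.INTER_CUBIC)
b=cv2.resize(im2[105:245,258:470],(400,322),interpolation=cv2.INTER_CUBIC)
cv2.imwrite("pics/end.png",np.hstack([a,b])[:,:,::-1])
```

```text
t=55.5 p=[314.  265.5 209.3] yaw=97.7 w=69.9 j=[ 40.   4. -24.  61.  -0.  32.]
top spring [[0.544, -0.03, 0.011]]
top drum [[0.532, 0.052, 0.012]]
top gearbox [[0.556, -0.116, 0.013]]
top lift [[0.198, -0.326, 0.0], [0.497, -0.306, 0.004], [0.216, 0.295, -0.002]]
scene spring [[0.54, -0.03, 0.009]]
scene drum [[0.534, 0.051, 0.009], [0.556, -0.115, 0.012]]
scene gearbox [[0.556, -0.115, 0.014], [0.595, -0.028, 0.0]]
scene lift [[0.498, -0.303, 0.006], [0.216, 0.291, -0.001]]
```

View pics/end.png

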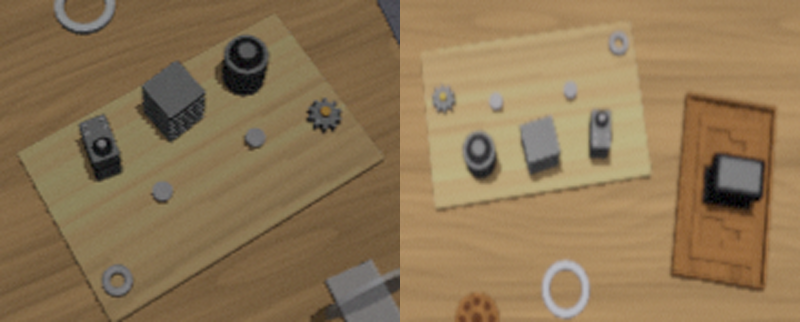

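All three pieces stand at their starting spots (left view: 100,145; 175,98; 245,62), within about 4 mm of the start by the nets. The lift lies in the tray (right view: 735,185), and the gear and bearing look undisturbed. I'm handing the job in.

```bash
python3 -c "
from h import *
print(ctrl.job_done())"
```

```text
the job is handed in; nothing more can be done
None
```

I handed the job in at about 56 s of the 149 s allowed: the lift model lies in the tray, all three pieces stand upright within about 4 mm of their starting spots, and the gear and bearing look undisturbed; no verdict came back.

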